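# Screw the spout into the water filter

### The arm

A 7-joint arm with a two-finger parallel gripper is mounted at the origin on a cart in front of the work surface, level with it; the furniture and walls round the work are solid. World frame = base frame: x ahead of the robot, y to its left, z up, the work surface at z = 0. Lengths are in m, angles in rad, forces in N, time in s.
With the tool pointing down it reaches from about 0.425 to 0.875 m from the base axis. Payload 8.4 kg.
Tool frame: the origin (TCP) lies at the very end of the fingers, on their centre line; the grasp point (between the pads) lies bot.grip_point_offset behind it (bot.grip_point_offset is the distance from the TCP to the grasp point, in m); z points along the fingers, y is the line along which they close (so a half turn about z gives the same grasp; the last joint's range is limited). The gripper opens to 85 mm and grips with 20 to 120 N. Pads are 22 mm wide; open, the fingers measure 114 mm over their backs; the gripper's body (76 mm by 85 mm) begins 54 mm behind the grasp point. The pads swing forward as they close: fully open they stand 13 mm farther back than shut.
Start: joints at [1.109, 0.333, 0.04, 1.465, -0.013, 1.343, -0.059], TCP at [0.231, -0.608, 0.231] pointing down, gripper open.
Joint ranges: [-2.58, 2.58], [-0.38, 2.09], [-1.3, 1.39], [0.25, 2.4], [-1.5, 4.64], [0.08, 2.09], [-2.65, 2.65]. Speed limits (rad/s): [2.22, 2.22, 2.79, 2.79, 3.14, 3.14, 3.14].

### API

Orientations are given as a 3x3 rotation matrix whose columns are the frame's x, y, z axes.
In Python, from workcell import bot, get_image gives the robot as it stands. The module is installed in compiled form; this text tells all that it offers.
- The arm moves only by the tool servo_tool, never from a script. Its argument "deltas" is a list of rows, each a list of 4 numbers: the shift along the tool's x, y, z in cm, then the turn about the tool's z in rad. In form: [[x, y, z, spin], ...]. A call has 1 to 5 rows; each row is the pose to reach, as a shift and turn from the pose commanded when the call began, along the tool's axes at that moment; what a row does not reach only later rows make up. A row lasts 1/12 s, in which the tool goes at most 41.7 mm and 7.16 degrees, less where a joint would pass 70% of its speed; a pose out of reach is approached as far as the arm can. A call with a gripper value outside its range is refused whole. "jaw" is the closure, from 0 (fully open) to 1 (shut), set as the call begins (left out, the last holds). The fingers move at their own pace and stop on an object; "squeeze" is the grip in N (left out, the last holds). Time passes only in rows, so rows that repeat a pose let the fingers close. It gives the time, the measured TCP pose, the force, the opening and the grip force at its end, in the units of the state.
- bot.sense(): the state, without advancing time (a new reading comes with each control period).
- get_image(name): name is "side" or "top" or "wrist"; returns a dict with "color" (420x560x3 uint8, red, green, blue), "fx", "fy", "cx", "cy" (pixels), "R" (3x3) and "t" (3): a world point X has camera coordinates R X + t. Camera axes: x right, y down, z forward; pixel columns grow to the right and rows downward; lengths in m; the calibration is good to about 2 mm. A picture is of the moment at which its call begins. There is no depth.
- bot.job_done(): hands the job in; it is judged then, once.
The state is a dict: "time_s": time; "joint_positions": joint angles; "qvel": joint speeds; "tau": joint torques, N m; "tool_pos": TCP position; "eef_rot": TCP orientation; "force": force on the tool from outside, world axes, zero at the start; "wrist_torque": the same for the moment, N m; "grip_width": opening from 0.0 (shut) to 1.0 (fully open); "grip_force": force on a finger pad.
Only numpy, scipy, OpenCV 4.12 (cv2) and the standard library are available. Lean on these libraries where they do the work, as an engineer would, in place of code of your own. Each camera call takes 0.05 s, during which the arm holds its last target. There are 200 camera calls.

### The job

Take the elbow spout out of its drying stand and screw it clockwise into the threaded outlet on top of the water filter. Once it comes up against the seal inside and the turning resistance rises, go one twelfth of a turn (30 degrees) further, then let go; do not force it, and leave the other things on the worktop alone.

Things in the scene. Friction and masses are not known exactly. Their poses are not given: they have to be found in the camera images.
- spout_grip (a point): Centre of the spout's steel grip block: 26 x 26 mm across its flats, clear from 25 mm below this point (top of the flange) to 22 mm above it. It lies 30 mm above the spout's origin. Pinch it across its y faces (the tube leaves through the +x face). Axes as the spout's.
- spout: Loose elbow spout, about 0.12 kg. Origin on its upright axis at the underside of its brass flange (radius 24, 5 mm thick). Above: the grip block and a steel tube, radius 7.5, leaving to +x 34 mm up and ending in a drooping black tip at x = 66 mm. Below: a brass shank, radius 11.5, whose flat foot lies 22 mm below the origin. z up.
- lugs (a point): Point on the spout's axis 14 mm below its origin, between its two thread lugs: round studs, radius 2.5 mm, pointing along the spout's +x and -x (in line with the tube), tips 18.5 mm off the axis. The shank therefore enters the same way every half turn.
- filter: Countertop water filter, fixed: round white housing, radius 58, 75 mm high, blue band, brass inlet stub at its +x side, and on top an upright steel outlet collar (radius 28, bore radius 22, 30 mm high). Origin at the centre of its underside; z up.
- outlet (a point): Centre of the collar's rim, 105 mm above the worktop; axes as the filter's. Inside is a right-handed two-start brass thread round a passage of radius 13 mm. It drops 3 mm per radian of clockwise turn (seen from above) and has 0.9 mm of axial play. Friction keeps the spout where it is left.
- thread_start (a point): Red dot on the rim at the filter's +x, 25 mm off the axis (another at -x): the two thread starts. Set in with its lugs 0.3 rad anticlockwise of the dots, the spout stops with its grip point 36.5 mm above the rim, and clockwise turning takes the lugs under the starts. Lugs set on top of a start stop 8 mm higher: lift a little, turn back anticlockwise and lower again.
- bore_floor (a point): On the outlet's axis, 30 mm below the rim. Above it lies a sprung rubber seal at a height unknown each time: snug comes 0.05 to 1.1 rad past the dots. The foot first rests on it (it gives only above 4 N); within 0.3 rad more the thread bites: snug. From there torque while turning (0.02 N m before) grows 0.4 N m a radian, clamping 15 N a radian, and the spout pulls the hand down.
- stand: Fixed light wooden drying stand, 90 x 90 x 37 mm, with a round hole (40 mm wide, 30 mm deep) in which the spout's shank hangs, its flange on the top face. Origin at the centre of the underside, z up.
- mug: Bystander: small white mug, 60 x 87 x 50 mm, green inside. Origin under its centre.
- jar: Bystander: spice jar with a yellow cap, 45 mm wide, 100 mm tall. Origin under its centre.
- garlic: Bystander: garlic bulb, about 50 mm. Origin under its centre.
There are look-alikes about, which are no part of the job. What is shaped like the spout but blue or purple is not meant.

How it is judged:
By the outcome, as a careful person would: the job done as asked, in the order asked, and still so for the second after the job is handed in, with the robot touching nothing.
It also fails if it takes over 72 s, if anything falls off the work surface, if the arm or the gripper's body presses on something with over 40 N, if the wrist force passes 120 N, or if a joint passes its speed limit or range.

## Working session

There is one attempt and no reset: what is moved stays moved. The work goes in short steps, Python scripts to look and compute and a tool call to move; the robot and the scene stay as the last step left them, time stands still between calls to the robot, and variables do not carry over. Pictures are saved under pics/ and viewed, at most 10 in all, crops included, and the job is handed in when it is done.

Besides the shell and the picture viewer there is one more tool, called after ">>>" as name(argument=value, ...), one argument or row to a line, values as JSON. servo_tool: Moves the arm, as the interface text tells. Its arguments: {"type":"object","properties":{"deltas":{"type":"array","items":{"type":"array","items":{"type":"number"}}},"jaw":{"type":"number"},"squeeze":{"type":"number"}},"required":["deltas"]}

```bash
mkdir -p pics; cat > h.py <<'E'
import numpy as np, cv2
from workcell import bot, get_image
def ray(im,u,v):
    R=np.array(im["R"]);t=np.array(im["t"])
    d=R.T@np.array([(u-im["cx"])/im["fx"],(v-im["cy"])/im["fy"],1.]);o=-R.T@t
    return o,d
def onz(im,u,v,z):
    o,d=ray(im,u,v); return o+d*(z-o[2])/d[2]
def tri(i1,p1,i2,p2):
    o1,d1=ray(i1,*p1);o2,d2=ray(i2,*p2)
    s=np.linalg.lstsq(np.c_[d1,-d2],o2-o1,rcond=None)[0]
    a=o1+s[0]*d1;b=o2+s[1]*d2
    return (a+b)/2,np.linalg.norm(a-b)
def proj(im,X):
    c=np.array(im["R"])@np.array(X)+np.array(im["t"]);return im["fx"]*c[0]/c[2]+im["cx"],im["fy"]*c[1]/c[2]+im["cy"]
def save(im,n): cv2.imwrite("pics/"+n,im["color"][:,:,::-1])
E
python3 - <<'E'
from h import *
import pickle
d={n:get_image(n) for n in("side","top")}
pickle.dump(d,open("a.pkl","wb"))
for n in d: save(d[n],n+"0.png"); print(n,-np.array(d[n]["R"]).T@d[n]["t"],d[n]["fx"])
s=bot.sense();print(s["time_s"],s["tool_pos"],np.round(s["eef_rot"],3),s["grip_width"],bot.grip_point_offset,s["force"])
E
```

```text
side [0.20206286 0.7631522  0.81060085] 444.9263101641509
top [ 0.29753837 -0.11537803  1.40327018] 478.3640579308304
0.1 [ 0.2304875  -0.60732178  0.23053597] [[ 0.935  0.355 -0.001]
 [ 0.355 -0.935  0.001]
 [-0.    -0.001 -1.   ]] 1.0026956746892328 0.0187 [ 0.33221604  0.03000496 -0.07770896]
```

View pics/side0.png

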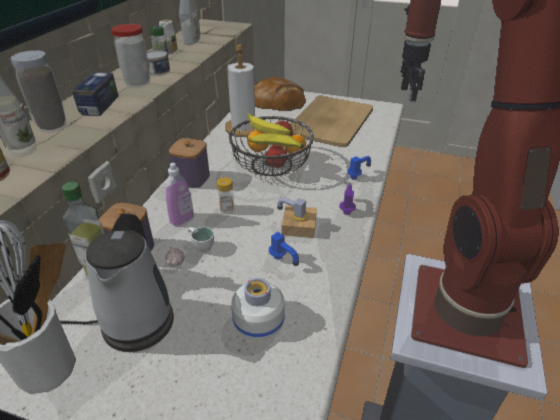

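View pics/top0.png

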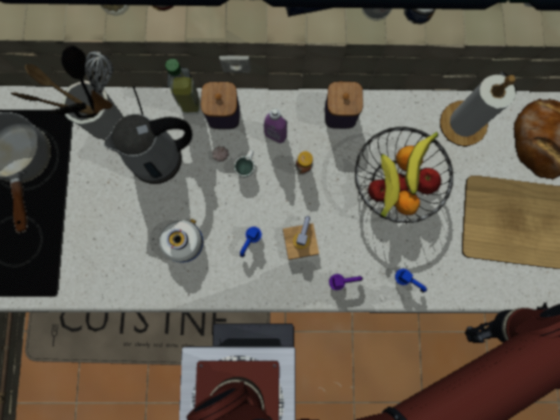

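Candidates for the spout: the steel one in the wooden stand (top 302,232; side 298,208). The blue ones (top 252,235 and 404,277) and the purple one (top 340,282) are look-alikes. I choose the steel one and check it in a crop, along with the filter.

```bash
python3 - <<'E'
from h import *
import pickle
d=pickle.load(open("a.pkl","rb"))
def c(n,x,y,w=50): return cv2.resize(d[n]["color"][y-w//2*1:y+w//2,x-w//2:x+w//2],(400,300) if 0 else (390,290),interpolation=cv2.INTER_CUBIC)
def c(n,x,y): return cv2.resize(d[n]["color"][y-30:y+30,x-40:x+40],(400,300),interpolation=cv2.INTER_CUBIC)
m=np.vstack([np.hstack([c("top",300,235),c("top",181,240)]),np.hstack([c("side",298,215),c("side",258,300)])])
cv2.imwrite("pics/crop1.png",m[:,:,::-1])
E
```

```text
(no output)
```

View pics/crop1.png

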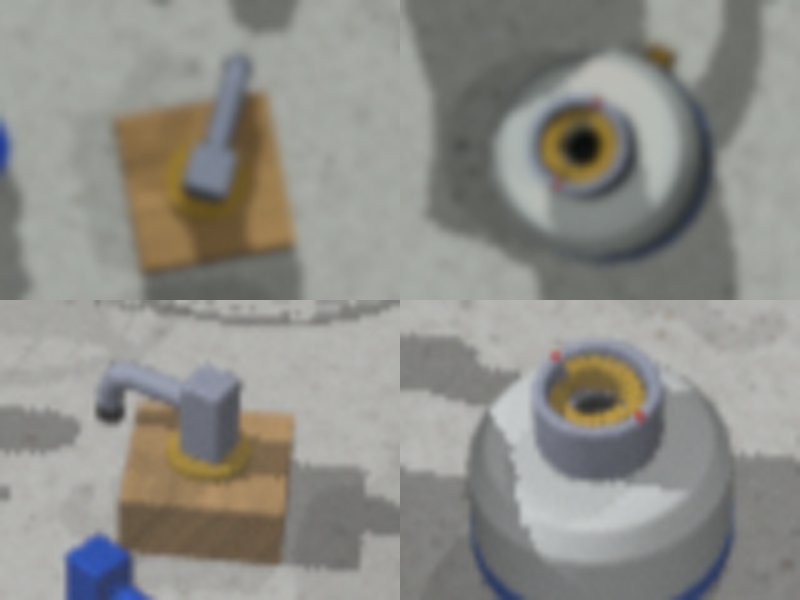

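The steel spout sits in the stand (block top at top ≈302,237, side ≈300,201), with its tube pointing forward and slightly right. The filter's red dots are at top (180.6,230.6) and (172.4,246.8), side (249.4,281.2) and (266,293.2).

```bash
python3 - <<'E'
from h import *
import pickle
d=pickle.load(open("a.pkl","rb"));T=d["top"];S=d["side"]
o=-.4
p,e=tri(T,(302.2+o,236.6+o),S,(300.4+o,201.2+o));print("blocktop",p,e,"exp z .089")
print("top-only",onz(T,301.8,236.2,.089),"side-only",onz(S,300,200.8,.089))
t,e2=tri(T,(307.4+o,217+o),S,(281+o,199.5+o));print("elbow",t,e2)
b=onz(T,301.8,236.2,.089)[:2]; q=onz(T,306.8,217.5,.068)[:2];print("tube yaw",np.degrees(np.arctan2(*(q-b)[::-1])))
a,ea=tri(T,(180.6+o,230.6+o),S,(249.4+o,281.2+o));c,ec=tri(T,(172.4+o,246.8+o),S,(266+o,293.2+o))
print("dots",a,ea,c,ec,"mid",(a+c)/2,"len",np.linalg.norm(a-c),"yaw",np.degrees(np.arctan2((a-c)[1],(a-c)[0])))
# stand yaw from wood mask
hsv=cv2.cvtColor(T["color"],cv2.COLOR_RGB2HSV);m=cv2.inRange(hsv,(8,70,60),(22,255,255));m[:205]=0;m[265:]=0;m[:,:275]=0;m[:,325:]=0
k=cv2.findContours(m,0,2)[0];k=max(k,key=cv2.contourArea);r=cv2.minAreaRect(k);print("stand",r,onz(T,*r[0],.037),"filter dots px mid top plane",onz(T,176.1,238.3,.105))
E
```

```text
blocktop [ 0.45253599 -0.17721345  0.08532148] 0.010459220170750185 exp z .089
top-only [ 0.45728058 -0.17618366  0.089     ] side-only [ 0.44597504 -0.17257593  0.089     ]
elbow [ 0.51189654 -0.19290178  0.06614265] 0.008250120385422789
tube yaw -15.290335762947059
dots [0.46856622 0.15600609 0.10311456] 0.0038827087784738725 [0.42392698 0.17639389 0.10255012] 0.004515095113006334 mid [0.4462466  0.16619999 0.10283234] len 0.049077925410763654 yaw -24.54730233912768
stand ((300.4720153808594, 241.0959930419922), (31.483840942382812, 30.947185516357422), 79.69515228271484) [ 0.44945657 -0.1747411   0.037     ] filter dots px mid top plane [0.44799672 0.1662602  0.105     ]
```

```bash
cat > go.py <<'E'
import sys
from h import *
# target x y z yaw(deg of tool x), n calls -> tool-frame deltas for each call
def plan(x,y,z,yaw,n=1):
    s=bot.sense();p=np.array(s["tool_pos"]);R=np.array(s["eef_rot"]);a=np.degrees(np.arctan2(R[1,0],R[0,0]))
    dy=(yaw-a+180)%360-180
    if len(sys.argv)>6: dy=float(sys.argv[6])
    print("now",np.round(p,4),"yaw",round(a,2),"tilt",np.round(R[2,:2],4),"q7",np.round(s["joint_positions"],2),"t",s["time_s"])
    D=(np.array([x,y,z])-p)/n
    for k in range(n):
        b=np.radians(a+dy*k/n);Rk=np.array([[np.cos(b),np.sin(b),0],[np.sin(b),-np.cos(b),0],[0,0,-1]])
        print(k,np.round(100*Rk.T@D,2),"spin",round(-np.radians(dy/n),3))
if __name__=="__main__": v=list(map(float,sys.argv[1:6]));plan(*v[:4],int(v[4]))
E
python3 go.py .452 -.176 .22 165 5
```

```text
now [ 0.2305 -0.6073  0.2305] yaw 20.78 tilt [-0.0001 -0.0014] q7 [ 1.11  0.33  0.04  1.47 -0.01  1.34 -0.06] t 0.1
0 [ 7.2  -6.49  0.21] spin -0.503
1 [ 9.44 -2.21  0.21] spin -0.503
2 [9.34 2.62 0.21] spin -0.503
3 [6.92 6.8  0.21] spin -0.503
4 [2.78 9.29 0.21] spin -0.503
```

>>> servo_tool(
  deltas=[
    [1.4,-1.3,0,-0.1],
    [2.9,-2.6,0.1,-0.2],
    [4.3,-3.9,0.1,-0.3],
    [5.8,-5.2,0.2,-0.4],
    [7.2,-6.5,0.2,-0.5],
  ],
  jaw=0,
)

```text
time_s: 0.52
tool_pos: [0.2753, -0.5201, 0.2286]
eef_rot: [[0.646, 0.763, -0.001], [0.763, -0.646, 0.001], [0.0, -0.001, -1.0]]
force: [0.2, -0.0, 0.1]
grip_width: 0.997
grip_force: 0.0
```

>>> servo_tool(
  deltas=[
    [1.9,-0.4,0,-0.1],
    [3.8,-0.9,0.1,-0.2],
    [5.7,-1.3,0.1,-0.3],
    [7.5,-1.8,0.2,-0.4],
    [9.4,-2.2,0.2,-0.5],
  ],
)

```text
time_s: 0.93
tool_pos: [0.3193, -0.4346, 0.2268]
eef_rot: [[0.202, 0.979, -0.001], [0.979, -0.202, 0.001], [0.0, -0.001, -1.0]]
force: [0.4, -0.4, -0.3]
grip_width: 0.996
grip_force: 0.0
```

>>> servo_tool(
  deltas=[
    [1.9,0.5,0,-0.1],
    [3.7,1.0,0.1,-0.2],
    [5.6,1.6,0.1,-0.3],
    [7.5,2.1,0.2,-0.4],
    [9.3,2.6,0.2,-0.5],
  ],
)

```text
time_s: 1.35
tool_pos: [0.3641, -0.3488, 0.2249]
eef_rot: [[-0.293, 0.956, -0.001], [0.956, 0.293, 0.001], [0.001, -0.0, -1.0]]
force: [-0.0, 0.3, -0.6]
grip_width: 1.002
grip_force: 0.0
```

>>> servo_tool(
  deltas=[
    [1.4,1.4,0,-0.1],
    [2.8,2.7,0.1,-0.2],
    [4.1,4.1,0.1,-0.3],
    [5.5,5.4,0.2,-0.4],
    [6.9,6.8,0.2,-0.5],
  ],
)

```text
time_s: 1.77
tool_pos: [0.4092, -0.2634, 0.2229]
eef_rot: [[-0.715, 0.699, -0.001], [0.699, 0.715, 0.0], [0.001, -0.0, -1.0]]
force: [0.2, 0.2, 0.6]
grip_width: 1.001
grip_force: 0.0
```

>>> servo_tool(
  deltas=[
    [0.6,1.9,0,-0.1],
    [1.1,3.7,0.1,-0.2],
    [1.7,5.6,0.1,-0.3],
    [2.2,7.4,0.2,-0.4],
    [2.8,9.3,0.2,-0.52],
  ],
)

```text
time_s: 2.18
tool_pos: [0.4547, -0.1777, 0.2209]
eef_rot: [[-0.968, 0.252, -0.001], [0.252, 0.968, 0.0], [0.001, -0.0, -1.0]]
force: [0.7, 0.5, -0.0]
grip_width: 1.003
grip_force: 0.0
```

```bash
python3 go.py .452 -.176 .22 165 1; python3 - <<'E'
from h import *
import pickle
im=get_image("wrist");pickle.dump(im,open("w1.pkl","wb"));save(im,"w1.png");print(-np.array(im["R"]).T@im["t"],proj(im,[.452,-.176,.089]))
E
```

```text
now [ 0.4547 -0.1777  0.2209] yaw 165.42 tilt [ 0.0007 -0.    ] q7 [ 0.76  0.04 -0.49  1.84  0.02  1.27  1.59] t 2.1833
0 [0.3  0.1  0.09] spin 0.007
[ 0.38613106 -0.15910803  0.36400731] (np.float64(274.66599771287355), np.float64(190.8143401335673))
```

View pics/w1.png

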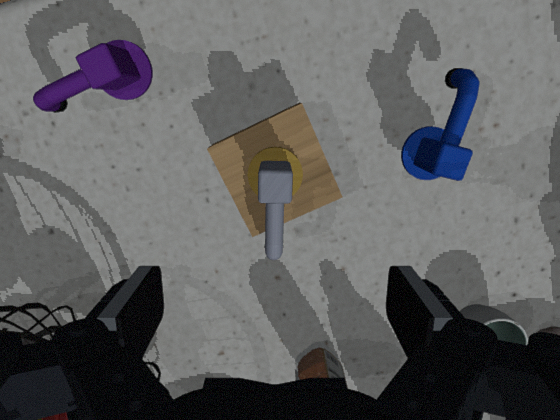

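The wrist view shows the steel spout in the stand (block ≈275,185, tube to 274,255), between the purple one (110,70) and the blue one (437,155). I'll measure the block top and yaw there.

```bash
python3 - <<'E'
from h import *
import pickle
im=pickle.load(open("w1.pkl","rb"));c=im["color"].astype(int);print(im["fx"],im["cx"],im["cy"])
m=((c[:,:,2]-c[:,:,0]>5)&(c.sum(2)>150)).astype(np.uint8);m[:155]=0;m[265:]=0;m[:,:240]=0;m[:,310:]=0
n,l,st,_=cv2.connectedComponentsWithStats(m);k=1+st[1:,4].argmax();print(st[k])
for v in range(156,266,4):
    x=np.where(l[v]==k)[0];print(v,(x.min(),x.max(),len(x)) if len(x) else None,c[v,275],end=" | ")
tops=[]
E
```

```text
377.5614054961139 274.4331331973398 204.3888160475867
[ 258  169   35   91 2070]
156 None [92 77 40] | 160 None [84 70 38] | 164 None [38 42 47] | 168 None [36 39 45] | 172 (np.int64(259), np.int64(291), 33) [84 88 99] | 176 (np.int64(259), np.int64(291), 33) [103 109 120] | 180 (np.int64(259), np.int64(291), 33) [109 115 126] | 184 (np.int64(258), np.int64(291), 34) [105 112 122] | 188 (np.int64(258), np.int64(291), 34) [109 114 125] | 192 (np.int64(258), np.int64(291), 34) [108 111 124] | 196 (np.int64(258), np.int64(291), 34) [107 110 121] | 200 (np.int64(259), np.int64(290), 32) [110 112 125] | 204 (np.int64(266), np.int64(283), 18) [110 115 125] | 208 (np.int64(266), np.int64(283), 18) [111 115 128] | 212 (np.int64(266), np.int64(283), 18) [111 116 125] | 216 (np.int64(266), np.int64(282), 17) [110 114 126] | 220 (np.int64(266), np.int64(282), 17) [110 114 126] | 224 (np.int64(266), np.int64(283), 18) [111 113 126] | 228 (np.int64(266), np.int64(282), 17) [109 111 125] | 232 (np.int64(265), np.int64(282), 18) [111 115 127] | 236 (np.int64(266), np.int64(282), 17) [110 114 127] | 240 (np.int64(265), np.int64(282), 18) [112 116 128] | 244 (np.int64(265), np.int64(282), 18) [112 116 129] | 248 (np.int64(265), np.int64(282), 18) [114 119 131] | 252 (np.int64(265), np.int64(282), 18) [116 121 134] | 256 (np.int64(267), np.int64(280), 14) [117 123 135] | 260 None [93 95 93] | 264 None [94 95 93] |
```

```bash
python3 - <<'E'
from h import *
import pickle
im=pickle.load(open("w1.pkl","rb"))
p=onz(im,274.9,186,.089);a=onz(im,275,206,.0785);b=onz(im,274,250,.0785)
print(p,np.degrees(np.arctan2(b[1]-a[1],b[0]-a[0])),np.degrees(np.arctan2(a[1]-p[1],a[0]-p[0])), np.array(im["R"])[2])
w=onz(im,258,186,.089)-onz(im,292,186,.089);print(np.linalg.norm(w), np.linalg.norm((onz(im,275,169.5,.089)-onz(im,275,202,.089))))
E
python3 go.py .4545 -.1770 .0483 165.0 1
```

```text
[ 0.44846016 -0.17489943  0.089     ] -15.804171169590516 -14.270572620834711 [ 0.26596537 -0.06896597 -0.96151241]
0.025402604947575364 0.024901574126124162
now [ 0.4565 -0.1735  0.2212] yaw 166.25 tilt [-0.0001  0.0017] q7 [ 0.76  0.04 -0.49  1.84  0.02  1.27  1.59] t 2.2333
0 [ 0.11 -0.38 17.29] spin 0.022
```

```bash
python3 go.py .449 -.175 .052 164.6 1
```

```text
now [ 0.4565 -0.1735  0.2212] yaw 166.25 tilt [-0.0001  0.0017] q7 [ 0.76  0.04 -0.49  1.84  0.02  1.27  1.59] t 2.2333
0 [ 0.7  -0.32 16.92] spin 0.029
```

>>> servo_tool(
  deltas=[
    [0.3,-0.2,2,0.01],
    [0.5,-0.3,4,0.03],
    [0.7,-0.3,6,0.03],
    [0.7,-0.3,8,0.03],
    [0.7,-0.3,8,0.03],
  ],
)

```text
time_s: 2.65
tool_pos: [0.4446, -0.1789, 0.1377]
eef_rot: [[-0.958, 0.285, -0.005], [0.285, 0.958, 0.003], [0.006, 0.001, -1.0]]
force: [-0.3, 0.8, -1.4]
grip_width: 1.005
grip_force: 0.0
```

```bash
python3 go.py .449 -.175 .052 164.6 1;  python3 - <<'E'
from h import *
im=get_image("wrist");c=im["color"].astype(int);print(proj(im,[.449,-.175,.089]))
m=((c[:,:,2]-c[:,:,0]>5)&(c.sum(2)>200)).astype(np.uint8)
u,v=map(int,proj(im,[.449,-.175,.089]))
n,l,st,_=cv2.connectedComponentsWithStats(m);k=l[v,u];print(k,st[k])
for y in range(v-30,v+80,8):
    x=np.where(l[y]==k)[0];print(y,(x.min(),x.max(),len(x)) if len(x) else None,end=" | ")
save(im,"w2.png")
import pickle;pickle.dump(im,open("w2.pkl","wb"))
E
```

```text
now [ 0.4446 -0.1789  0.1377] yaw 163.42 tilt [0.0059 0.0009] q7 [ 0.76  0.1  -0.49  1.96  0.05  1.1   1.53] t 2.65
0 [-0.31  0.5   8.57] spin -0.021
(np.float64(282.18895578004424), np.float64(239.16561804493585))
232 [ 259  218   47  110 3367]
209 None | 217 None | 225 (np.int64(259), np.int64(305), 47) | 233 (np.int64(260), np.int64(305), 46) | 241 (np.int64(260), np.int64(305), 46) | 249 (np.int64(260), np.int64(305), 46) | 257 (np.int64(260), np.int64(303), 44) | 265 (np.int64(272), np.int64(293), 22) | 273 (np.int64(272), np.int64(293), 22) | 281 (np.int64(272), np.int64(293), 22) | 289 (np.int64(273), np.int64(294), 22) | 297 (np.int64(273), np.int64(294), 22) | 305 (np.int64(274), np.int64(294), 21) | 313 (np.int64(273), np.int64(293), 21) |
```

>>> servo_tool(
  deltas=[
    [0,0,2,0],
    [0,0,4,0],
    [0,0,4,0],
    [0,0,4,0],
    [0,0,4,0],
  ],
)

```text
time_s: 3.12
tool_pos: [0.448, -0.1799, 0.103]
eef_rot: [[-0.959, 0.285, 0.002], [0.285, 0.959, -0.001], [-0.002, -0.0, -1.0]]
force: [0.2, -0.8, 0.5]
grip_width: 1.0
grip_force: 0.0
```

```bash
python3 go.py .449 -.175 .052 164.6 1;  python3 - <<'E'
from h import *
import pickle
im=pickle.load(open("w2.pkl","rb"))
p=onz(im,282.5,239.5,.089);a=onz(im,282.5,265,.0785);b=onz(im,283.8,305,.0785)
print(p,np.degrees(np.arctan2(b[1]-a[1],b[0]-a[0])),np.degrees(np.arctan2(a[1]-p[1],a[0]-p[0])))
E
```

```text
now [ 0.448  -0.1799  0.103 ] yaw 163.45 tilt [-0.0016 -0.0001] q7 [ 0.75  0.14 -0.49  2.    0.08  1.02  1.51] t 3.1167
0 [0.04 0.5  5.1 ] spin -0.02
[ 0.44923391 -0.17489242  0.089     ] -14.537401303875123 -15.595045608645542
```

>>> servo_tool(
  deltas=[
    [0,0.3,1,-0.01],
    [0,0.5,2,-0.025],
    [0,0.5,3.5,-0.025],
    [0,0.5,5.1,-0.025],
    [0,0.5,5.1,-0.025],
  ],
)

```text
time_s: 3.53
tool_pos: [0.4467, -0.1739, 0.0475]
eef_rot: [[-0.966, 0.26, -0.004], [0.26, 0.966, 0.002], [0.004, 0.001, -1.0]]
force: [-1.2, 1.0, -0.5]
grip_width: 1.001
grip_force: 0.0
```

>>> servo_tool(
  deltas=[
    [0,0,0,0],
    [0,0,0,0],
  ],
)

```text
time_s: 3.7
tool_pos: [0.4489, -0.1747, 0.0508]
eef_rot: [[-0.966, 0.26, 0.0], [0.26, 0.966, 0.0], [-0.0, 0.0, -1.0]]
force: [0.4, 0.5, -0.0]
grip_width: 0.998
grip_force: 0.0
```

```bash
python3 go.py .449 -.175 .052 165 1;  python3 -c "
from h import *
print(bot.sense()['force'])"
```

```text
now [ 0.4489 -0.1747  0.0508] yaw 164.92 tilt [-0.0003  0.0002] q7 [ 0.73  0.21 -0.49  2.04  0.13  0.91  1.48] t 3.7
0 [-0.02 -0.03 -0.12] spin -0.001
[ 0.43022416  0.50010701 -0.00558562]
```

Well placed; I close on the block.

>>> servo_tool(
  deltas=[
    [0,0,0,0],
    [0,0,0,0],
    [0,0,0,0],
    [0,0,0,0],
    [0,0,0,0],
  ],
  jaw=1,
  squeeze=60,
)

```text
time_s: 4.12
tool_pos: [0.4486, -0.1749, 0.0506]
eef_rot: [[-0.965, 0.261, 0.0], [0.261, 0.965, -0.0], [-0.0, -0.0, -1.0]]
force: [-0.9, 2.7, 16.5]
grip_width: 0.299
grip_force: 20.4
```

>>> servo_tool(
  deltas=[
    [0,0,0,0],
    [0,0,0,0],
    [0,0,0,0],
    [0,0,0,0],
    [0,0,0,0],
  ],
)

```text
time_s: 4.53
tool_pos: [0.4488, -0.1749, 0.0507]
eef_rot: [[-0.965, 0.261, 0.0], [0.261, 0.965, -0.0], [-0.001, -0.0, -1.0]]
force: [-1.6, 1.0, 6.7]
grip_width: 0.297
grip_force: 59.2
```

```bash
python3 go.py .449 -.175 .052 165 1;  python3 -c "
from h import *
print(bot.sense()['force'],bot.sense()['wrist_torque'])"
```

```text
now [ 0.4488 -0.1749  0.0507] yaw 164.88 tilt [-0.0005 -0.0002] q7 [ 0.73  0.21 -0.49  2.04  0.13  0.91  1.48] t 4.5333
0 [-0.02  0.   -0.13] spin -0.002
[-1.64768949  0.95866629  6.71309252] [ 0.01442181  0.31094475 -0.0568691 ]
```

>>> servo_tool(
  deltas=[
    [0,0,-1,0],
    [0,0,-2.5,0],
    [0,0,-5,0],
    [0,0,-7.5,0],
    [0,0,-10,0],
  ],
)

```text
time_s: 4.95
tool_pos: [0.4481, -0.1744, 0.1516]
eef_rot: [[-0.965, 0.26, -0.001], [0.26, 0.965, 0.001], [0.001, 0.0, -1.0]]
force: [1.1, -0.4, -1.6]
grip_width: 0.297
grip_force: 58.9
```

>>> servo_tool(
  deltas=[
    [0,0,-1,0],
    [0,0,-2,0],
    [0,0,-3,0],
    [0,0,-4,0],
    [0,0,-4,0],
  ],
)

```text
time_s: 5.37
tool_pos: [0.4491, -0.175, 0.1917]
eef_rot: [[-0.965, 0.261, 0.001], [0.261, 0.965, -0.001], [-0.001, -0.0, -1.0]]
force: [1.2, -0.9, -1.4]
grip_width: 0.301
grip_force: 58.9
```

```bash
python3 go.py .447 .166 .19 172 2;  python3 - <<'E'
from h import *
print(bot.sense()['force'],bot.sense()['wrist_torque'],bot.sense()['grip_width'])
im=get_image("wrist");c=im["color"].astype(int)
s=bot.sense();p=np.array(s["tool_pos"]);R=np.array(s["eef_rot"])
q=p-R[:,2]*(.0163+.022);u,v=map(int,proj(im,q));print("pred blocktop",u,v)
cv2.imwrite("pics/w3.png",im["color"][:,:,::-1])
E
```

```text
now [ 0.4491 -0.175   0.1917] yaw 164.88 tilt [-0.0014 -0.0001] q7 [ 0.76  0.04 -0.49  1.89  0.02  1.21  1.57] t 5.3667
0 [ 4.55 16.43  0.08] spin -0.062
1 [ 3.52 16.68  0.08] spin -0.062
[ 1.23616258 -0.93677557 -1.42081591] [ 0.03885356 -0.05081265 -0.01470565] 0.3008875026787735
pred blocktop 271 325
```

View pics/w3.png

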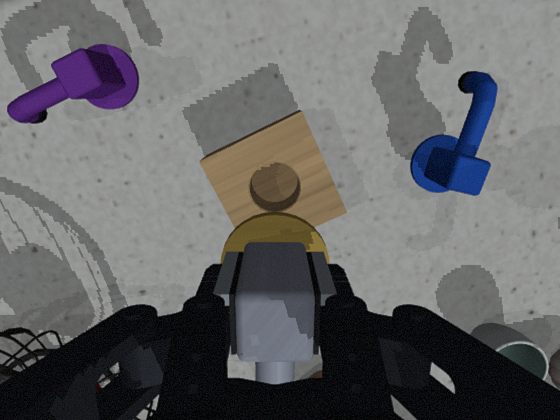

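```bash
python3 go.py .50 .166 .21 172 3
```

```text
now [ 0.4488 -0.1749  0.1906] yaw 164.88 tilt [-0.0006 -0.    ] q7 [ 0.76  0.05 -0.49  1.9   0.02  1.21  1.57] t 5.4167
0 [ 1.32 11.42 -0.65] spin -0.041
1 [ 0.84 11.46 -0.65] spin -0.041
2 [ 0.37 11.49 -0.65] spin -0.041
```

>>> servo_tool(
  deltas=[
    [0.2,1.6,-0.2,-0.01],
    [0.4,3.9,-0.3,-0.02],
    [0.7,6.4,-0.4,-0.03],
    [1.0,8.9,-0.5,-0.04],
    [1.3,11.4,-0.6,-0.04],
  ],
)

```text
time_s: 5.83
tool_pos: [0.4652, -0.0596, 0.1954]
eef_rot: [[-0.975, 0.221, -0.001], [0.221, 0.975, 0.001], [0.002, 0.0, -1.0]]
force: [1.0, -0.4, -1.8]
grip_width: 0.296
grip_force: 59.1
```

>>> servo_tool(
  deltas=[
    [0.2,2.3,-0.2,-0.01],
    [0.4,4.6,-0.3,-0.02],
    [0.5,6.9,-0.4,-0.03],
    [0.7,9.2,-0.5,-0.04],
    [0.8,11.5,-0.6,-0.04],
  ],
)

```text
time_s: 6.25
tool_pos: [0.4827, 0.0543, 0.2015]
eef_rot: [[-0.983, 0.181, -0.001], [0.181, 0.983, 0.0], [0.001, -0.0, -1.0]]
force: [0.7, 0.4, -1.5]
grip_width: 0.3
grip_force: 59.0
```

>>> servo_tool(
  deltas=[
    [0.1,2.8,-0.2,-0.01],
    [0.2,5.6,-0.3,-0.02],
    [0.3,8.4,-0.5,-0.03],
    [0.4,10.3,-0.6,-0.04],
    [0.4,11.5,-0.6,-0.04],
  ],
)

```text
time_s: 6.67
tool_pos: [0.4995, 0.1698, 0.2077]
eef_rot: [[-0.99, 0.139, -0.001], [0.139, 0.99, 0.001], [0.001, 0.001, -1.0]]
force: [0.3, -0.3, -1.2]
grip_width: 0.293
grip_force: 59.1
```

>>> servo_tool(
  deltas=[
    [0,0,0,0],
    [0,0,0,0],
    [0,0,0,0],
  ],
)

```text
time_s: 6.92
tool_pos: [0.5001, 0.1656, 0.2076]
eef_rot: [[-0.99, 0.144, -0.001], [0.144, 0.99, -0.001], [0.001, -0.001, -1.0]]
force: [0.2, 0.4, -1.5]
grip_width: 0.295
grip_force: 59.1
```

```bash
python3 go.py .447 .166 .21 172 1;  python3 - <<'E'
from h import *
import pickle
im=get_image("wrist");pickle.dump(im,open("w4.pkl","wb"));print(proj(im,[.447,.166,.105]))
S=get_image("side");T=get_image("top");pickle.dump((S,T),open("st4.pkl","wb"))
cv2.imwrite("pics/w4.png",im["color"][:,:,::-1])
c=im["color"].astype(int);m=((c[:,:,0]-c[:,:,1]>60)&(c[:,:,0]-c[:,:,2]>40)).astype(np.uint8)
n,l,st,ce=cv2.connectedComponentsWithStats(m)
for k in range(1,n):
    if st[k,4]>4: print(st[k],ce[k],onz(im,*ce[k],.105))
E
```

```text
now [0.5001 0.1656 0.2076] yaw 171.74 tilt [ 0.0012 -0.0007] q7 [ 0.34  0.18 -0.82  1.76  0.13  1.26  0.92] t 6.9167
0 [ 5.26 -0.72 -0.24] spin -0.005
(np.float64(261.77390118052585), np.float64(126.34596268849434))
[271  82   7   8  41] [274.07317073  85.29268293] [0.42335821 0.17738263 0.105     ]
[250 159   6   7  31] [252.35483871 162.25806452] [0.468973   0.15635143 0.105     ]
```

View pics/w4.png

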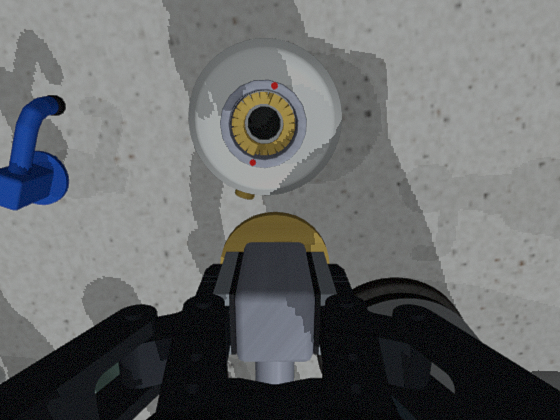

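The wrist view shows the collar at ≈(263,124), dots at (274,85) and (252,162) (mid .4462,.1669, separation 50.2 mm ✓, yaw −24.8°), and the spout held with its flange edge at (275,213). I check the spout's offset in hand using the same camera.

```bash
python3 - <<'E'
from h import *
import pickle
im=pickle.load(open("w4.pkl","rb"));c=im["color"].astype(int)
p=np.array([.5001,.1656,.2076]);a=np.radians(171.74);ex=np.array([np.cos(a),np.sin(a)]);ey=np.array([np.sin(a),-np.cos(a)])
def rel(u,v,z):
    d=onz(im,u,v,z)[:2]-p[:2];return np.round(1e3*np.array([d@ex,d@-ey]) ,1)  # mm along tool x, -ey
hsv=cv2.cvtColor(im["color"],cv2.COLOR_RGB2HSV);m=cv2.inRange(hsv,(18,90,60),(30,255,255));m[:200]=0
for v in range(208,262,6):
    x=np.where(m[v,200:350])[0]; print(v,x.min()+200 if len(x) else None,x.max()+200 if len(x) else None,end="|")
col=np.where(m[200:260,275])[0];print("top",col.min()+200)
print("flange edge rel (expect 24,0)",rel(275,col.min()+200,p[2]-.0137))
print("edge z top",rel(275,col.min()+200,p[2]-.0087))
g=c.sum(2);print(g[280:372:3,262]);print(g[335,225:330:3])
print("blocktop rel",rel(275,326,p[2]+.0383),rel(275,292,p[2]+.0383),rel(275,361,p[2]+.0383))
S,T=pickle.load(open("st4.pkl","rb"));print("grip px side",proj(S,p+[0,0,.0163]))
E
```

```text
208 None None|214 266 290|220 249 304|226 240 312|232 232 317|238 228 321|244 225 324|250 223 326|256 221 328|top 214
flange edge rel (expect 24,0) [21.7 -1.1]
edge z top [23.3 -1.1]
[163 168 159 174 203 252 299 336 362 365 367 364 370 362 358 365 373 376
 374 372 368 367 370 374 373 368 375 356 326 316 324]
[ 59  43 101  99 269 306 365 365 363 358 362 373 371 377 371 369 376 374
 377 370 374 367 376 383 390 391 395 393 369 233  71  62  19   0  55]
blocktop rel [ 0.7 -1.1] [12.8 -1.1] [-12.4  -1.1]
grip px side (np.float64(228.98370634876756), np.float64(238.29241391569354))
```

```bash
python3 go.py .4463 .1662 .160 173.5 1
```

```text
now [0.5005 0.1652 0.2081] yaw 171.67 tilt [ 0.0002 -0.0005] q7 [ 0.34  0.18 -0.82  1.76  0.13  1.26  0.92] t 7.0667
0 [ 5.38 -0.69  4.81] spin -0.032
```

>>> servo_tool(
  deltas=[
    [1.3,-0.2,0.5,-0.01],
    [3.0,-0.4,1.0,-0.03],
    [4.5,-0.6,2.0,-0.03],
    [5.4,-0.7,3.5,-0.03],
    [5.4,-0.7,4.8,-0.03],
  ],
)

```text
time_s: 7.48
tool_pos: [0.4446, 0.1665, 0.1599]
eef_rot: [[-0.993, 0.114, 0.001], [0.114, 0.993, -0.002], [-0.001, -0.001, -1.0]]
force: [1.0, 0.8, -2.0]
grip_width: 0.295
grip_force: 59.2
```

>>> servo_tool(
  deltas=[
    [0,0,0,0],
    [0,0,0,0],
    [0,0,0,0],
  ],
)

```text
time_s: 7.73
tool_pos: [0.4467, 0.167, 0.1611]
eef_rot: [[-0.993, 0.114, 0.001], [0.114, 0.993, 0.0], [-0.001, 0.001, -1.0]]
force: [-0.2, 0.5, -1.5]
grip_width: 0.298
grip_force: 59.1
```

```bash
python3 go.py .4463 .1662 .13 173.5 1; python3 - <<'E'
from h import *
import pickle
d={n:get_image(n) for n in("side","top")}
pickle.dump(d,open("b.pkl","wb"))
print(bot.sense()["force"])
def c(n,x,y): return cv2.resize(d[n]["color"][y-30:y+30,x-40:x+40],(400,300),interpolation=cv2.INTER_CUBIC)
cv2.imwrite("pics/c5.png",np.hstack([c("side",258,285),c("top",177,240)])[:,:,::-1])
E
```

```text
now [0.4467 0.167  0.1611] yaw 173.44 tilt [-0.0007  0.0005] q7 [ 0.36  0.1  -0.84  1.93  0.08  1.15  0.95] t 7.7333
0 [ 0.03 -0.09  3.11] spin -0.001
[-0.16139647 -0.46043754 -1.33835455]
```

View pics/c5.png

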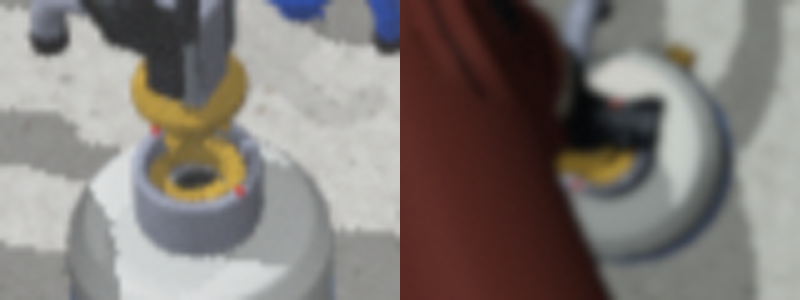

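```bash
python3 - <<'E'
from h import *
import pickle
S=pickle.load(open("b.pkl","rb"))["side"]
for z in(.1487,.105): print(z,proj(S,[.4465,.1665,z]))
c=S["color"];o=(218,255)
hsv=cv2.cvtColor(c,cv2.COLOR_RGB2HSV);m=cv2.inRange(hsv,(15,90,60),(32,255,255))
for v in range(264,282): 
    x=np.where(m[v,230:285])[0]; print(v,x.min()+230 if len(x) else 0,x.max()+230 if len(x) else 0,end=" | ")
g=c.astype(int).sum(2)
for v in (290,295,300): print(v,g[v,238:276])
E
```

```text
0.1487 (np.float64(255.3722197077286), np.float64(271.3824350852155))
0.105 (np.float64(256.01982596323165), np.float64(285.9076036820988))
264 0 0 | 265 0 0 | 266 0 0 | 267 264 265 | 268 246 265 | 269 245 266 | 270 245 266 | 271 244 266 | 272 244 266 | 273 244 266 | 274 245 266 | 275 245 265 | 276 245 265 | 277 246 264 | 278 247 263 | 279 248 263 | 280 250 263 | 281 251 260 | 290 [656 662 660 657 655 649 560 506 460 363 317 299 313 356 373 280 210 175
 163 167 170 180 218 302 353 412 434 426 401 377 376 338 357 447 465 464
 466 458]
295 [638 656 657 659 653 648 572 444 405 409 433 457 488 488 475 461 460 456
 438 457 455 485 497 494 494 448 396 350 307 284 272 263 317 442 467 473
 472 472]
300 [461 474 564 612 622 620 620 578 444 393 384 380 368 361 359 349 337 333
 321 322 324 320 321 314 313 302 302 292 285 284 296 413 462 472 475 473
 475 473]
```

```bash
python3 - <<'E'
from h import *
import pickle
d=pickle.load(open("a.pkl","rb"));b=pickle.load(open("b.pkl","rb"));S4,T4=pickle.load(open("st4.pkl","rb"))
def red(im,x0,y0,r=22):
    c=im["color"].astype(float);w=np.clip(c[:,:,0]-np.maximum(c[:,:,1],c[:,:,2])-25,0,None);M=np.zeros_like(w);M[y0-r:y0+r,x0-r:x0+r]=1;w*=M
    # drop brass: need g~b
    w[(c[:,:,1]-c[:,:,2])>25]=0
    n,l,st,ce=cv2.connectedComponentsWithStats((w>0).astype(np.uint8));o=[]
    for k in range(1,n):
        y,x=np.where(l==k);ww=w[y,x];o.append((round((x*ww).sum()/ww.sum(),2),round((y*ww).sum()/ww.sum(),2),round(ww.sum())))
    return sorted(o,key=lambda t:-t[2])[:3]
for n,im,x,y in(("S",d["side"],258,288),("S4",S4,258,288),("T",d["top"],177,239),("T4",T4,177,239)):
    r=red(im,x,y,18);print(n,r,[np.round(onz(im,q[0],q[1],.105),4) for q in r])
# spout flange in S4 and brass centroid in hand vs projection
hsv=cv2.cvtColor(S4["color"],cv2.COLOR_RGB2HSV);m=cv2.inRange(hsv,(15,90,60),(32,255,255))
u,v=proj(S4,[.5003,.1654,.1941]);print("pred flange S4",u,v)
for y in range(int(v)-6,int(v)+12,2):
    x=np.where(m[y,int(u)-20:int(u)+20])[0]; print(y,x.min()+int(u)-20 if len(x) else 0,x.max()+int(u)-20 if len(x) else 0,end=" | ")
E
```

```text
S [(np.float64(265.36), np.float64(292.55), 121), (np.float64(248.66), np.float64(280.54), 96)] [array([0.4216, 0.1778, 0.105 ]), array([0.4668, 0.157 , 0.105 ])]
S4 [(np.float64(248.65), np.float64(280.53), 108), (np.float64(265.54), np.float64(292.81), 91)] [array([0.4669, 0.157 , 0.105 ]), array([0.421 , 0.1783, 0.105 ])]
T [(np.float64(172.0), np.float64(246.0), 1)] [array([0.427 , 0.1764, 0.105 ])]
T4 [(np.float64(165.39), np.float64(243.31), 6617)] [array([0.4342, 0.1946, 0.105 ])]
pred flange S4 229.9315073566162 249.23940588624166
243 0 0 | 245 239 240 | 247 219 241 | 249 219 241 | 251 219 241 | 253 220 239 | 255 221 237 | 257 225 237 | 259 227 234 |
```

Side camera gives the centre (.4442,.1674), wrist gives (.4462,.1669), and I take (.445,.1667). Now a slow descent while watching the force.

>>> servo_tool(
  deltas=[
    [0.15,0,0,0],
    [0.15,0,0.5,0],
    [0.15,0,1.0,0],
    [0.15,0,1.5,0],
    [0.15,0,1.8,0],
  ],
)

```text
time_s: 8.25
tool_pos: [0.4442, 0.1671, 0.1414]
eef_rot: [[-0.994, 0.114, -0.001], [0.114, 0.994, -0.0], [0.001, -0.0, -1.0]]
force: [-0.8, 1.0, -1.7]
grip_width: 0.296
grip_force: 59.2
```

>>> servo_tool(
  deltas=[
    [0,0,0.2,0],
    [0,0,0.4,0],
    [0,0,0.6,0],
    [0,0,0.7,0],
    [0,0,0.7,0],
  ],
)

```text
time_s: 8.67
tool_pos: [0.4445, 0.1673, 0.1352]
eef_rot: [[-0.994, 0.113, -0.0], [0.113, 0.994, 0.0], [0.0, -0.0, -1.0]]
force: [0.2, -0.4, -1.3]
grip_width: 0.301
grip_force: 59.2
```

```bash
python3 go.py .445 .1667 .1252 173.5 1; python3 -c "
from h import *
print(bot.sense()['force'],bot.sense()['wrist_torque'])"
```

```text
now [0.4445 0.1673 0.1352] yaw 173.48 tilt [ 0.0002 -0.    ] q7 [ 0.35  0.13 -0.84  1.96  0.11  1.1   0.92] t 8.6667
0 [-0.06 -0.06  1.  ] spin -0.0
[ 0.24647026 -0.36941421 -1.25875795] [-0.04415056  0.00275146 -0.08477274]
```

>>> servo_tool(
  deltas=[
    [-0.03,-0.03,0.1,0],
    [-0.03,-0.03,0.2,0],
    [-0.03,-0.03,0.3,0],
    [-0.03,-0.03,0.3,0],
  ],
)

```text
time_s: 9.0
tool_pos: [0.4448, 0.1669, 0.1322]
eef_rot: [[-0.994, 0.114, -0.0], [0.114, 0.994, 0.0], [0.0, -0.0, -1.0]]
force: [-0.5, -0.0, -2.0]
grip_width: 0.295
grip_force: 59.2
```

>>> servo_tool(
  deltas=[
    [0,0,0.1,0],
    [0,0,0.2,0],
    [0,0,0.3,0],
    [0,0,0.3,0],
  ],
)

```text
time_s: 9.33
tool_pos: [0.4447, 0.167, 0.1291]
eef_rot: [[-0.994, 0.114, -0.0], [0.114, 0.994, -0.0], [0.0, -0.0, -1.0]]
force: [0.3, 1.0, -1.6]
grip_width: 0.3
grip_force: 59.2
```

>>> servo_tool(
  deltas=[
    [0,0,0.1,0],
    [0,0,0.2,0],
    [0,0,0.25,0],
    [0,0,0.25,0],
  ],
)

```text
time_s: 9.67
tool_pos: [0.4447, 0.167, 0.1267]
eef_rot: [[-0.994, 0.114, -0.0], [0.114, 0.994, -0.0], [0.0, -0.0, -1.0]]
force: [-0.6, 0.3, -1.4]
grip_width: 0.297
grip_force: 59.1
```

>>> servo_tool(
  deltas=[
    [0,0,0.1,0],
    [0,0,0.1,0],
    [0,0,0.15,0],
    [0,0,0.15,0],
  ],
)

```text
time_s: 10.0
tool_pos: [0.445, 0.1671, 0.1255]
eef_rot: [[-0.994, 0.114, 0.0], [0.114, 0.994, 0.0], [-0.0, 0.0, -1.0]]
force: [-0.7, -0.2, 2.1]
grip_width: 0.293
grip_force: 59.5
```

```bash
cat > s.py <<'E'
from h import *
s=bot.sense();R=np.array(s["eef_rot"]);a=np.degrees(np.arctan2(R[1,0],R[0,0]))%360
print("past dots rad",round(np.radians(155.3-(a if a<300 else a-360)),3),"z",round(s["tool_pos"][2]*1e3,2),"xy",np.round(s["tool_pos"][:2],4),"F",np.round(s["force"],2),"M",np.round(s["wrist_torque"],3),"tau7",np.round(s["tau"][-1],3),"q",np.round(s["joint_positions"],2)[[2,4,5,6]],"t",s["time_s"])
E
python3 s.py
```

```text
past dots rad -0.317 z 125.55 xy [0.445  0.1671] F [-0.72 -0.15  2.12] M [-0.025  0.127 -0.007] tau7 -0.007 q [-0.84  0.12  1.08  0.91] t 10.0
```

>>> servo_tool(
  deltas=[
    [0,0,0,0.05],
    [0,0,0,0.1],
    [0,0,0,0.15],
    [0,0,0,0.2],
    [0,0,0,0.2],
  ],
)

```text
time_s: 10.42
tool_pos: [0.4448, 0.167, 0.1253]
eef_rot: [[-0.95, 0.311, -0.0], [0.311, 0.95, -0.0], [0.0, -0.0, -1.0]]
force: [0.8, 0.1, -2.0]
grip_width: 0.297
grip_force: 59.2
```

```bash
python3 s.py
```

```text
past dots rad -0.115 z 125.26 xy [0.4448 0.167 ] F [ 0.83  0.13 -1.99] M [-0.023 -0.021  0.044] tau7 -1.135 q [-0.82  0.11  1.08  0.71] t 10.4167
```

>>> servo_tool(
  deltas=[
    [0,0,0.03,0.05],
    [0,0,0.06,0.1],
    [0,0,0.07,0.15],
    [0,0,0.09,0.2],
    [0,0,0.09,0.2],
  ],
)

```text
time_s: 10.83
tool_pos: [0.4449, 0.167, 0.1244]
eef_rot: [[-0.871, 0.492, 0.0], [0.492, 0.871, 0.0], [-0.0, 0.0, -1.0]]
force: [0.2, -0.7, -0.5]
grip_width: 0.3
grip_force: 59.2
```

```bash
python3 s.py
```

```text
past dots rad 0.083 z 124.44 xy [0.4449 0.167 ] F [ 0.17 -0.7  -0.54] M [-0.004  0.001 -0.005] tau7 -1.137 q [-0.8   0.11  1.07  0.52] t 10.8333
```

>>> servo_tool(
  deltas=[
    [0,0,0.02,0.05],
    [0,0,0.03,0.1],
    [0,0,0.03,0.1],
    [0,0,0.03,0.1],
  ],
)

```text
time_s: 11.17
tool_pos: [0.4449, 0.167, 0.1242]
eef_rot: [[-0.819, 0.573, 0.0], [0.573, 0.819, 0.0], [-0.0, 0.0, -1.0]]
force: [1.1, -0.3, -0.7]
grip_width: 0.295
grip_force: 59.2
```

```bash
python3 s.py
```

```text
past dots rad 0.179 z 124.17 xy [0.4449 0.167 ] F [ 1.06 -0.31 -0.67] M [ 0.07  -0.017  0.002] tau7 -0.332 q [-0.79  0.11  1.07  0.42] t 11.1667
```

>>> servo_tool(
  deltas=[
    [0,0,0.02,0.05],
    [0,0,0.03,0.1],
    [0,0,0.03,0.1],
    [0,0,0.03,0.1],
  ],
)

```text
time_s: 11.5
tool_pos: [0.4449, 0.167, 0.1239]
eef_rot: [[-0.758, 0.652, 0.0], [0.652, 0.758, 0.0], [-0.0, 0.0, -1.0]]
force: [0.1, -0.6, -1.1]
grip_width: 0.299
grip_force: 59.3
```

```bash
python3 s.py
```

```text
past dots rad 0.279 z 123.89 xy [0.4449 0.167 ] F [ 0.14 -0.58 -1.09] M [ 0.033 -0.04  -0.022] tau7 -0.337 q [-0.78  0.11  1.07  0.32] t 11.5
```

>>> servo_tool(
  deltas=[
    [0,0,0.02,0.05],
    [0,0,0.03,0.1],
    [0,0,0.03,0.1],
    [0,0,0.03,0.1],
  ],
)

```text
time_s: 11.83
tool_pos: [0.4449, 0.167, 0.1236]
eef_rot: [[-0.689, 0.725, 0.0], [0.725, 0.689, 0.0], [-0.0, 0.0, -1.0]]
force: [0.1, -0.8, -0.8]
grip_width: 0.3
grip_force: 59.3
```

```bash
python3 s.py
```

```text
past dots rad 0.379 z 123.58 xy [0.4449 0.167 ] F [ 0.12 -0.79 -0.77] M [ 0.053 -0.064  0.037] tau7 -0.339 q [-0.77  0.11  1.07  0.22] t 11.8333
```

>>> servo_tool(
  deltas=[
    [0,0,0.02,0.05],
    [0,0,0.03,0.1],
    [0,0,0.03,0.1],
    [0,0,0.03,0.1],
  ],
)

```text
time_s: 12.17
tool_pos: [0.4449, 0.167, 0.1233]
eef_rot: [[-0.614, 0.79, 0.0], [0.79, 0.614, 0.0], [0.0, 0.0, -1.0]]
force: [-0.9, -0.1, 0.3]
grip_width: 0.296
grip_force: 59.4
```

```bash
python3 s.py
```

```text
past dots rad 0.479 z 123.28 xy [0.4449 0.167 ] F [-0.89 -0.15  0.28] M [ 0.042 -0.084  0.036] tau7 -0.341 q [-0.77  0.1   1.07  0.13] t 12.1667
```

>>> servo_tool(
  deltas=[
    [0,0,0.02,0.05],
    [0,0,0.03,0.1],
    [0,0,0.03,0.1],
    [0,0,0.03,0.1],
  ],
)

```text
time_s: 12.5
tool_pos: [0.4449, 0.1671, 0.123]
eef_rot: [[-0.532, 0.847, 0.0], [0.847, 0.532, 0.0], [0.0, 0.0, -1.0]]
force: [0.2, 0.6, 0.0]
grip_width: 0.298
grip_force: 59.4
```

```bash
python3 s.py
```

```text
past dots rad 0.579 z 123.02 xy [0.4449 0.1671] F [0.16 0.61 0.01] M [ 0.04   0.037 -0.001] tau7 -0.342 q [-0.76  0.1   1.07  0.03] t 12.5
```

>>> servo_tool(
  deltas=[
    [0,0,0.02,0.05],
    [0,0,0.03,0.1],
    [0,0,0.03,0.1],
    [0,0,0.03,0.1],
  ],
)

```text
time_s: 12.83
tool_pos: [0.445, 0.1671, 0.1227]
eef_rot: [[-0.444, 0.896, 0.0], [0.896, 0.444, 0.0], [0.0, 0.001, -1.0]]
force: [1.6, 0.6, -0.5]
grip_width: 0.298
grip_force: 59.3
```

```bash
python3 s.py
```

```text
past dots rad 0.679 z 122.72 xy [0.445  0.1671] F [ 1.61  0.64 -0.53] M [ 0.044 -0.137 -0.035] tau7 -0.332 q [-0.75  0.1   1.07 -0.07] t 12.8333
```

>>> servo_tool(
  deltas=[
    [0,0,0.02,0.05],
    [0,0,0.03,0.1],
    [0,0,0.03,0.1],
    [0,0,0.03,0.1],
  ],
)

```text
time_s: 13.17
tool_pos: [0.4451, 0.1671, 0.1226]
eef_rot: [[-0.353, 0.936, 0.0], [0.936, 0.353, 0.0], [-0.0, 0.001, -1.0]]
force: [0.0, -1.0, 2.5]
grip_width: 0.293
grip_force: 59.7
```

```bash
python3 s.py
```

```text
past dots rad 0.779 z 122.57 xy [0.4451 0.1671] F [ 0.01 -0.95  2.48] M [ 0.    -0.013 -0.022] tau7 -0.312 q [-0.74  0.1   1.07 -0.17] t 13.1667
```

>>> servo_tool(
  deltas=[
    [0,0,0,0.03],
    [0,0,0,0.06],
    [0,0,0,0.06],
    [0,0,0,0.06],
  ],
)

```text
time_s: 13.5
tool_pos: [0.4451, 0.1671, 0.1225]
eef_rot: [[-0.295, 0.955, 0.001], [0.955, 0.295, 0.0], [0.0, 0.001, -1.0]]
force: [0.6, -0.1, 2.5]
grip_width: 0.297
grip_force: 59.7
```

```bash
python3 s.py
```

```text
past dots rad 0.84 z 122.51 xy [0.4451 0.1671] F [ 0.61 -0.11  2.51] M [ 0.075 -0.094 -0.047] tau7 -0.161 q [-0.73  0.1   1.07 -0.23] t 13.5
```

>>> servo_tool(
  deltas=[
    [0,0,0,0.03],
    [0,0,0,0.06],
    [0,0,0,0.06],
    [0,0,0,0.06],
  ],
)

```text
time_s: 13.83
tool_pos: [0.4451, 0.1671, 0.1225]
eef_rot: [[-0.237, 0.971, 0.001], [0.971, 0.237, 0.0], [0.0, 0.001, -1.0]]
force: [0.9, -0.0, 2.7]
grip_width: 0.3
grip_force: 59.6
```

```bash
python3 s.py
```

```text
past dots rad 0.9 z 122.49 xy [0.4451 0.1671] F [ 0.85 -0.04  2.69] M [ 0.047 -0.342 -0.001] tau7 -0.176 q [-0.73  0.1   1.07 -0.29] t 13.8333
```

>>> servo_tool(
  deltas=[
    [0,0,0,0.03],
    [0,0,0,0.06],
    [0,0,0,0.06],
    [0,0,0,0.06],
  ],
)

```text
time_s: 14.17
tool_pos: [0.4452, 0.167, 0.1225]
eef_rot: [[-0.178, 0.984, 0.001], [0.984, 0.178, 0.0], [0.0, 0.001, -1.0]]
force: [2.5, -0.9, 2.1]
grip_width: 0.299
grip_force: 59.6
```

```bash
python3 s.py
```

```text
past dots rad 0.961 z 122.49 xy [0.4452 0.167 ] F [ 2.5  -0.89  2.12] M [-0.028 -0.658 -0.01 ] tau7 -0.191 q [-0.72  0.1   1.07 -0.35] t 14.1667
```

>>> servo_tool(
  deltas=[
    [0,0.02,0,0.03],
    [0,0.02,0,0.06],
    [0,0.02,0,0.06],
    [0,0.02,0,0.06],
  ],
)

```text
time_s: 14.5
tool_pos: [0.4454, 0.167, 0.1225]
eef_rot: [[-0.119, 0.993, 0.001], [0.993, 0.119, 0.0], [0.0, 0.001, -1.0]]
force: [3.1, 0.0, 2.2]
grip_width: 0.3
grip_force: 59.6
```

```bash
python3 s.py
```

```text
past dots rad 1.021 z 122.49 xy [0.4454 0.167 ] F [3.07 0.02 2.22] M [-0.056 -0.807 -0.026] tau7 -0.192 q [-0.72  0.1   1.07 -0.41] t 14.5
```

>>> servo_tool(
  deltas=[
    [0,0,0,0.03],
    [0,0,0,0.06],
    [0,0,0,0.06],
    [0,0,0,0.06],
  ],
)

```text
time_s: 14.83
tool_pos: [0.4454, 0.167, 0.1225]
eef_rot: [[-0.059, 0.998, 0.001], [0.998, 0.059, 0.0], [0.0, 0.001, -1.0]]
force: [4.0, -0.8, 2.1]
grip_width: 0.294
grip_force: 59.5
```

```bash
python3 s.py
```

```text
past dots rad 1.081 z 122.48 xy [0.4454 0.167 ] F [ 4.04 -0.84  2.06] M [-0.057 -1.088  0.021] tau7 -0.203 q [-0.71  0.09  1.07 -0.47] t 14.8333
```

>>> servo_tool(
  deltas=[
    [0,0.04,0,0.02],
    [0,0.08,0,0.04],
    [0,0.08,0,0.06],
    [0,0.08,0,0.06],
  ],
)

```text
time_s: 15.17
tool_pos: [0.4456, 0.1671, 0.1223]
eef_rot: [[0.004, 1.0, -0.0], [1.0, -0.004, -0.0], [-0.0, -0.0, -1.0]]
force: [2.1, -0.4, 2.8]
grip_width: 0.295
grip_force: 59.8
```

```bash
python3 s.py
```

```text
past dots rad 1.144 z 122.27 xy [0.4456 0.1671] F [ 2.12 -0.36  2.85] M [-0.088 -0.501  0.023] tau7 -0.447 q [-0.71  0.09  1.07 -0.53] t 15.1667
```

>>> servo_tool(
  deltas=[
    [0,0,0,0.03],
    [0,0,0,0.06],
    [0,0,0,0.06],
    [0,0,0,0.06],
  ],
)

```text
time_s: 15.5
tool_pos: [0.4457, 0.1671, 0.1222]
eef_rot: [[0.062, 0.998, -0.0], [0.998, -0.062, 0.0], [0.0, -0.0, -1.0]]
force: [2.5, 0.3, 2.3]
grip_width: 0.298
grip_force: 59.6
```

```bash
python3 s.py
```

```text
past dots rad 1.202 z 122.24 xy [0.4457 0.1671] F [2.46 0.31 2.28] M [-0.02  -0.605 -0.002] tau7 -0.191 q [-0.7   0.09  1.07 -0.59] t 15.5
```

```bash
python3 - <<'E'
from h import *
import pickle
d={n:get_image(n) for n in("side","wrist")}
pickle.dump(d,open("c.pkl","wb"))
a=cv2.resize(d["side"]["color"][252:312,218:298],(400,300),interpolation=cv2.INTER_CUBIC)
b=d["wrist"]["color"][110:410,75:475]
cv2.imwrite("pics/c6.png",np.hstack([a,b])[:,:,::-1])
E
```

```text
(no output)
```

View pics/c6.png

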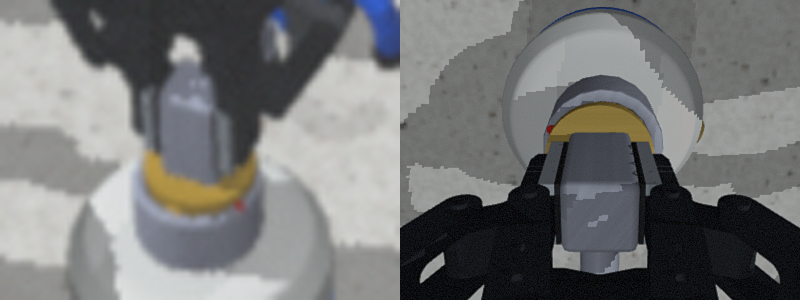

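>>> servo_tool(
  deltas=[
    [0,0.03,0,0.02],
    [0,0.03,0,0.04],
    [0,0.03,0,0.06],
  ],
)

```text
time_s: 15.85
tool_pos: [0.446, 0.1671, 0.1222]
eef_rot: [[0.125, 0.992, -0.0], [0.992, -0.125, 0.0], [-0.0, -0.0, -1.0]]
force: [2.2, 1.0, 1.9]
grip_width: 0.301
grip_force: 59.6
```

```bash
python3 s.py
```

```text
past dots rad 1.265 z 122.22 xy [0.446  0.1671] F [2.23 0.99 1.86] M [ 0.065 -0.449  0.081] tau7 0.454 q [-0.7   0.09  1.07 -0.65] t 15.85
```

>>> servo_tool(
  deltas=[
    [0,0,0,0.02],
    [0,0,0,0.04],
    [0,0,0,0.06],
  ],
)

```text
time_s: 16.1
tool_pos: [0.4462, 0.167, 0.1222]
eef_rot: [[0.184, 0.983, 0.0], [0.983, -0.184, 0.0], [0.0, 0.0, -1.0]]
force: [2.7, -0.1, -0.4]
grip_width: 0.295
grip_force: 59.3
```

```bash
python3 s.py
```

```text
past dots rad 1.325 z 122.21 xy [0.4462 0.167 ] F [ 2.73 -0.14 -0.43] M [ 0.08  -0.748  0.117] tau7 0.385 q [-0.69  0.09  1.07 -0.71] t 16.1
```

>>> servo_tool(
  deltas=[
    [0,0,0.01,0.02],
    [0,0,0.01,0.04],
    [0,0,0.02,0.06],
  ],
)

```text
time_s: 16.35
tool_pos: [0.4462, 0.167, 0.1221]
eef_rot: [[0.243, 0.97, 0.0], [0.97, -0.243, -0.0], [0.0, 0.0, -1.0]]
force: [2.3, -1.1, -1.0]
grip_width: 0.298
grip_force: 59.3
```

```bash
python3 s.py
```

```text
past dots rad 1.385 z 122.11 xy [0.4462 0.167 ] F [ 2.29 -1.13 -0.97] M [-0.089 -0.794  0.133] tau7 0.381 q [-0.69  0.09  1.07 -0.77] t 16.35
```

>>> servo_tool(
  deltas=[
    [0,0,0.01,0.02],
    [0,0,0.01,0.04],
    [0,0,0.02,0.06],
  ],
)

```text
time_s: 16.6
tool_pos: [0.4463, 0.1669, 0.122]
eef_rot: [[0.3, 0.954, 0.0], [0.954, -0.3, -0.0], [0.0, 0.0, -1.0]]
force: [4.1, -1.2, -1.3]
grip_width: 0.299
grip_force: 59.3
```

```bash
python3 s.py
```

```text
past dots rad 1.445 z 121.96 xy [0.4463 0.1669] F [ 4.09 -1.18 -1.33] M [-0.184 -0.885  0.162] tau7 0.353 q [-0.68  0.09  1.07 -0.83] t 16.6
```

>>> servo_tool(
  deltas=[
    [0,0,0.01,0.02],
    [0,0,0.01,0.04],
    [0,0,0.02,0.06],
  ],
)

```text
time_s: 16.85
tool_pos: [0.4464, 0.1669, 0.1218]
eef_rot: [[0.357, 0.934, 0.0], [0.934, -0.357, -0.0], [0.0, 0.0, -1.0]]
force: [4.9, -1.0, -0.8]
grip_width: 0.299
grip_force: 59.3
```

```bash
python3 s.py
```

```text
past dots rad 1.505 z 121.79 xy [0.4464 0.1669] F [ 4.95 -1.05 -0.79] M [-0.344 -1.098  0.191] tau7 0.329 q [-0.68  0.09  1.06 -0.89] t 16.85
```

>>> servo_tool(
  deltas=[
    [0,0,0,0],
    [0,0,0,0],
    [0,0,0,0],
  ],
)

```text
time_s: 17.1
tool_pos: [0.4463, 0.1669, 0.1218]
eef_rot: [[0.355, 0.935, 0.0], [0.935, -0.355, -0.0], [0.0, 0.0, -1.0]]
force: [4.6, -1.3, -0.9]
grip_width: 0.297
grip_force: 59.3
```

```bash
python3 s.py
```

```text
past dots rad 1.503 z 121.79 xy [0.4463 0.1669] F [ 4.64 -1.26 -0.94] M [-4.040e-01 -1.225e+00 -1.000e-03] tau7 -0.039 q [-0.68  0.09  1.06 -0.89] t 17.1
```

>>> servo_tool(
  deltas=[
    [0,0,0,0.01],
    [0,0,0.01,0.02],
    [0,0,0.01,0.03],
    [0,0,0.01,0.04],
    [0,0,0.01,0.05],
  ],
)

```text
time_s: 17.52
tool_pos: [0.4463, 0.1669, 0.1217]
eef_rot: [[0.402, 0.916, 0.0], [0.916, -0.402, -0.0], [0.0, 0.0, -1.0]]
force: [5.4, -2.1, -1.1]
grip_width: 0.295
grip_force: 59.3
```

```bash
python3 s.py
```

```text
past dots rad 1.553 z 121.67 xy [0.4463 0.1669] F [ 5.36 -2.09 -1.12] M [-0.43  -1.35   0.215] tau7 0.053 q [-0.68  0.09  1.06 -0.94] t 17.5167
```

Moving torque follows 0.02 + 0.4·(θ − 1.09), so snug came at about 1.09 rad and the target is about 1.615. I turn the last 0.065 rad and ease the sideways load.

>>> servo_tool(
  deltas=[
    [0,0.02,0,0.015],
    [0,0.04,0.01,0.03],
    [0,0.06,0.02,0.045],
    [0,0.06,0.02,0.055],
    [0,0.06,0.02,0.065],
  ],
)

```text
time_s: 17.93
tool_pos: [0.4466, 0.1669, 0.1215]
eef_rot: [[0.461, 0.888, -0.0], [0.888, -0.461, 0.0], [-0.0, -0.0, -1.0]]
force: [1.8, -1.7, 1.4]
grip_width: 0.291
grip_force: 59.7
```

```bash
python3 s.py
```

```text
past dots rad 1.618 z 121.46 xy [0.4466 0.1669] F [ 1.85 -1.67  1.36] M [-0.28  -0.7    0.203] tau7 0.038 q [-0.67  0.09  1.06 -1.  ] t 17.9333
```

>>> servo_tool(
  deltas=[
    [0,0.01,0,0.007],
    [0,0.02,0,0.014],
    [0,0.02,0,0.02],
  ],
)

```text
time_s: 18.18
tool_pos: [0.4466, 0.1669, 0.1214]
eef_rot: [[0.478, 0.878, -0.0], [0.878, -0.478, 0.0], [-0.0, -0.0, -1.0]]
force: [1.3, -0.4, 1.8]
grip_width: 0.3
grip_force: 59.7
```

```bash
python3 s.py
```

```text
past dots rad 1.638 z 121.41 xy [0.4466 0.1669] F [ 1.29 -0.42  1.82] M [-0.166 -0.417  0.094] tau7 -0.041 q [-0.67  0.09  1.06 -1.02] t 18.1833
```

>>> servo_tool(
  deltas=[
    [0,0,0,0],
    [0,0,0,0],
    [0,0,0,0],
  ],
)

```text
time_s: 18.43
tool_pos: [0.4466, 0.1668, 0.1214]
eef_rot: [[0.478, 0.879, -0.0], [0.879, -0.478, 0.0], [-0.0, -0.0, -1.0]]
force: [-0.0, -0.5, 1.5]
grip_width: 0.297
grip_force: 59.7
```

```bash
python3 s.py
```

```text
past dots rad 1.638 z 121.38 xy [0.4466 0.1668] F [-0.01 -0.48  1.46] M [-0.034 -0.212  0.068] tau7 -0.126 q [-0.67  0.09  1.06 -1.02] t 18.4333
```

>>> servo_tool(
  deltas=[
    [0,0,0,0],
    [0,0,0,0],
    [0,0,0,0],
    [0,0,0,0],
    [0,0,0,0],
  ],
  jaw=0.2,
)

```text
time_s: 18.85
tool_pos: [0.4467, 0.1667, 0.1213]
eef_rot: [[0.478, 0.879, -0.0], [0.879, -0.478, 0.0], [-0.0, -0.0, -1.0]]
force: [-0.4, 0.8, -0.5]
grip_width: 0.8
grip_force: 0.0
```

>>> servo_tool(
  deltas=[
    [0,0,0,0],
    [0,0,0,0],
    [0,0,0,0],
  ],
)

```text
time_s: 19.1
tool_pos: [0.4468, 0.1667, 0.1214]
eef_rot: [[0.478, 0.879, -0.0], [0.879, -0.478, 0.0], [0.0, -0.0, -1.0]]
force: [-1.1, 0.7, -0.2]
grip_width: 0.801
grip_force: 0.0
```

>>> servo_tool(
  deltas=[
    [0,0,-1,0],
    [0,0,-3,0],
    [0,0,-5,0],
    [0,0,-7.5,0],
    [0,0,-10,0],
  ],
)

```text
time_s: 19.52
tool_pos: [0.4465, 0.1668, 0.2231]
eef_rot: [[0.477, 0.879, -0.0], [0.879, -0.477, 0.0], [0.0, -0.0, -1.0]]
force: [0.2, 0.4, -0.4]
grip_width: 0.8
grip_force: 0.0
```

>>> servo_tool(
  deltas=[
    [-1,0,0,0],
    [-3,0,0,0],
    [-5,0,0,0],
    [-6,0,0,0],
    [-6,0,0,0],
  ],
)

```text
time_s: 19.93
tool_pos: [0.4176, 0.1121, 0.2218]
eef_rot: [[0.48, 0.877, 0.0], [0.877, -0.48, -0.001], [-0.001, 0.001, -1.0]]
force: [0.1, 0.3, 0.7]
grip_width: 0.798
grip_force: 0.0
```

```bash
python3 s.py; python3 - <<'E'
from h import *
d={n:get_image(n) for n in("side","wrist")}
a=cv2.resize(d["side"]["color"][240:315,208:308],(400,300),interpolation=cv2.INTER_CUBIC)
b=cv2.resize(d["wrist"]["color"],(400,300))
cv2.imwrite("pics/c7.png",np.hstack([a,b])[:,:,::-1])
import pickle;pickle.dump(d,open("e.pkl","wb"))
E
```

```text
past dots rad 1.64 z 221.76 xy [0.4176 0.1121] F [0.12 0.3  0.7 ] M [-0.05  -0.036  0.035] tau7 0.727 q [-0.6  -0.05  1.27 -0.8 ] t 19.9333
```

View pics/c7.png

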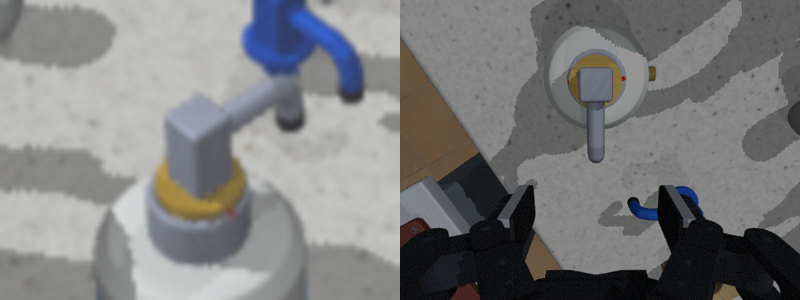

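The spout stands upright in the collar (wrist view 597,85; tube still aligned with the hand, tip 597,155). The gripper is clear, so I hand in.

>>> servo_tool(
  deltas=[
    [0,0,0,0],
    [0,0,0,0],
    [0,0,0,0],
  ],
)

```text
time_s: 20.28
tool_pos: [0.4184, 0.1148, 0.2214]
eef_rot: [[0.477, 0.879, -0.0], [0.879, -0.477, 0.0], [0.0, -0.001, -1.0]]
force: [0.1, 0.1, -0.4]
grip_width: 0.797
grip_force: 0.0
```

```bash
python3 -c "
from workcell import bot
print(bot.job_done())"
```

```text
the job is handed in; nothing more can be done
None
```

The spout is screwed into the filter outlet, turned about 30° past snug (snug point estimated from the torque rise, good to a few degrees), released with the gripper clear, and handed in at about 20 s; no verdict was returned.

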